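# Fill the gift box from under the glass shelf

### The arm

A 6-joint arm with a two-finger parallel gripper is mounted at the origin on the work surface. World frame = base frame: x ahead of the robot, y to its left, z up, the work surface at z = 0. Lengths are in m, angles in rad, forces in N, time in s.
With the tool pointing down it reaches from about 0.225 to 0.875 m from the base axis. Payload 3.4 kg.
Tool frame: the origin (TCP) lies midway between the tips of the shut fingers; the grasp point (between the pads) lies 19 mm behind it; z points along the fingers, y is the direction in which the jaws open and shut (so a half turn about z gives the same grasp; the last joint's range is limited). The gripper opens to 85 mm and grips with 20 to 120 N. Pads are 22 mm wide; open, the fingers measure 114 mm over their backs; the gripper's body (76 mm by 85 mm) begins 54 mm behind the grasp point. The pads swing forward as they close: fully open they stand 13 mm farther back than shut.
Start: joints at [1.117, 0.276, 1.505, -0, 1.361, -0.121], TCP at [0.188, 0.543, 0.231] pointing down, gripper open.
Joint ranges: [-2.89, 2.89], [-0.75, 2.08], [0.22, 2.7], [-1.18, 4.32], [0.11, 2.71], [-2.7, 2.7]. Speed limits (rad/s): [2.57, 2.57, 3.14, 3.14, 3.14, 3.14].

### API

Orientations are given as a 3x3 rotation matrix whose columns are the frame's x, y, z axes.
In Python, from plant import manip, imaging gives the robot as it stands. The module is installed in compiled form; this text tells all that it offers.
- The arm moves only by the shell command python3 -m creep 'ROWS'. ROWS is JSON, a list of rows, each a list of 7 numbers: the shift along the tool's x, y, z in mm, then the turn, a rotation vector about the tool's x, y, z in degrees, then the closure in counts, from 0 (fully open) to 255 (shut). A call has exactly 10 rows; each row shifts and turns the pose as measured when the row begins, along the tool's axes as they then stand; what a row does not reach is not made up. A row lasts 1/8 s, in which the tool goes at most 62.5 mm and 10.7 degrees, less where a joint would pass 70% of its speed; a pose out of reach is approached as far as the arm can. A call with a gripper value outside its range is refused whole. The fingers move at their own pace and stop on an object; the grip force is fixed at half the most. Time passes only in rows, so rows that do not move let the fingers close, or fill a call up. It gives the time, the measured TCP pose, the force and the opening at its end, in the units of the state.
- manip.state(): the state, without advancing time (a new reading comes with each control period).
- imaging.camera(name): name is "side" or "top" or "wrist"; returns (picture, depth): 400x640x3 uint8, red, green, blue; 400x640 float32, m along the optical axis (not along the pixel's ray), 0 where there is no reading.
- imaging.get_calibration(name): a dict with "fx", "fy", "cx", "cy" (pixels), "R" (3x3) and "t" (3): a world point X has camera coordinates R X + t; the wrist camera has in their place "T_tool_cam" (4x4, takes a point from camera to tool coordinates, whose origin is the TCP and whose axes are the flange's). Camera axes: x right, y down, z forward; pixel columns grow to the right and rows downward; lengths in m; the calibration is good to about 2 mm. A picture is of the moment at which its call begins: read the wrist's pose just before it. get_calibration takes no time and is no camera call.
- manip.hand_in(): hands the job in, once; it reports no verdict.
The state is a dict: "t": time; "joint_positions": joint angles; "dq": joint speeds; "effort": joint torques, N m; "ee_pos": TCP position; "orientation": TCP orientation; "force": force on the tool from outside, world axes, zero at the start; "torque": the same for the moment, N m; "opening": finger opening in m.
Only numpy, scipy, OpenCV 4.12 (cv2) and the standard library are available. Lean on these libraries where they do the work, as an engineer would, in place of code of your own. Each camera call takes 0.05 s, during which the arm holds its last target. There are 200 camera calls.

### The job

Two big chocolates, a long loaf and a round drum, stand on the marble slab under the glass shelf: bring each one out over the wooden front rail without knocking the glass, and pack both upright in the two empty places of the cardboard gift box, the loaf in the long one and the drum in the square one, each right down on the box floor. Set them down gently, do not drop them, and leave the small dome, the dark card and the jar where they are.

Things in the scene. Friction and masses are not known exactly. Their poses are not given: they have to be found in the camera images.
- case: display stand, fixed. Origin: centre of its underside on the table; its open front faces -x, to the robot's right. Marble slab 220 (x) x 360 (y) x 15 mm high. Small chocolates fixed at x = 32 to 93 mm, 13 mm high on the slab. Two 12 mm posts at x = 95, y = +-175 mm carry the glass shelf; front and sides are open. A vertical tool cannot get in; one tilted 40 degrees, fingers along +x and down, can.
- rail_top (a point): middle of the top of the wooden front rail of the stand, which is 10 mm thick (x), 380 mm wide (y), at x = -121 to -111 mm in the stand's frame; its top is 24 mm above the table, 9 mm above the slab
- glass: clear glass shelf, fixed on the stand, 185 (x) x 380 (y) x 8 mm thick. Its origin lies on its underside, 230 mm above the table, straight above the origin of the stand; the sheet runs from x = -75 to x = 110 mm.
- glass_edge (a point): middle of the lower front edge of the glass shelf, 230 mm above the table
- loaf: loose dark chocolate loaf, block 72 (x) x 34 (y) x 54 mm high, thin slanting ridges on top, 0.1 to 0.2 kg. Origin: centre of its underside; x along its length, roughly into the stand at the start; z up. It stands on the slab, its centre 28 to 47 mm behind the front edge of the glass, in the left or right half of the stand.
- drum: loose chocolate drum, dark brown, upright cylinder 44 mm in diameter, 54 mm high, about 0.1 kg. Origin: centre of its underside, z up. It stands on the slab in the other half of the stand, as far under the glass.
- box: open cardboard gift box, fixed, 87 (x) x 142 (y) mm; walls and partitions 3 mm thick, tops 18 mm above the table; floor 4 mm thick. Origin: centre of its underside. Small chocolates (tops at 17 mm) are fixed in it and leave two empty places, 81 (x) x 43 (y) and 53 x 53 mm, 14 mm deep; beside a packed piece there is no room for fingers below the wall tops, so hold it higher up.
- loaf_place (a point): centre of the floor of the long empty place, 81 (x) x 43 (y) mm, for the loaf (4.5 mm room on every side); 4 mm above the table, at x = 0, y = -46.5 mm in the box's frame. Axes as the box: the loaf lies along x, either way round.
- drum_place (a point): centre of the floor of the square empty place, 53 x 53 mm, for the drum (4.5 mm room on every side); 4 mm above the table, at x = -14, y = 41.5 mm in the box's frame
- dome: small loose dome-shaped chocolate, 34 mm in diameter, 23 mm high, on the slab, a little deeper in, between loaf and drum; leave it. Origin: centre of its underside.
- card: dark blank price card, 44 mm wide (y), 36 mm high, on a 24 mm deep foot, loose on the table in front of the rail; leave it. Origin: centre of its underside.
- jar: amber jar with brass cap, 60 mm in diameter, 90 mm high, on the table beyond the gift box; leave it. Origin: centre of its underside.
Mind the look-alikes: they are no part of the job. Of the things like the box, leave any that is purple; of the rest the smaller one is meant.

How it is judged:
By the outcome, as a careful person would: the job done as asked, in the order asked, and still so for the second after the job is handed in, with the robot touching nothing.
It also fails if it takes over 64 s, if anything falls off the work surface, if the arm or the gripper's body presses on something with over 40 N, if the wrist force passes 120 N, or if a joint passes its speed limit or range.

## Working session

There is one attempt and no reset: what is moved stays moved. The work goes in short steps, Python scripts to look and compute and a shell command to move; the robot and the scene stay as the last step left them, time stands still between calls to the robot, and variables do not carry over. Pictures are saved under pics/ and viewed, about 8 in all and at most 12, crops included, and the job is handed in when it is done.

```bash
mkdir -p pics
cat > h.py <<'E'
import numpy as np, cv2
from plant import manip, imaging
def cap(n,f):
    s=manip.state(); p,d=imaging.camera(n); np.savez('pics/'+f+'.npz',p=p,d=d,R=s['orientation'],t=s['ee_pos'])
    cv2.imwrite('pics/'+f+'.png',p[:,:,::-1]); return p,d
def pt(n,f,u,v,z=None,r=2):
    """world point at pixel; by depth, or by plane height z"""
    c=imaging.get_calibration(n); a=np.load('pics/'+f+'.npz')
    ray=np.array([(u-c['cx'])/c['fx'],(v-c['cy'])/c['fy'],1.])
    if n=='wrist':
        T=np.array(c['T_tool_cam']); R=a['R']@T[:3,:3]; o=a['R']@T[:3,3]+a['t']
    else:
        R=np.array(c['R']).T; o=-R@np.array(c['t'])
    w=R@ray
    if z is not None: k=(z-o[2])/w[2]
    else:
        q=a['d'][v-r:v+r+1,u-r:u+r+1]; q=q[q>0]; k=np.median(q) if len(q) else np.nan
    return o+k*w
E
python3 - <<'E'
from h import *
s=manip.state(); print(s['t'],s['ee_pos'],s['force'])
cap('top','top0');cap('side','side0')
for n in ('top','side','wrist'): print(n,{k:np.round(v,3).tolist() for k,v in imaging.get_calibration(n).items()})
E
```

```text
0.0 [0.18763889 0.54294331 0.23043425] [ 0.2690514  -0.24921078 -0.41201304]
top {'fx': 388.179, 'fy': 388.179, 'cx': 312.422, 'cy': 201.12, 'R': [[-0.028, -0.999, -0.045], [-0.99, 0.034, -0.138], [0.14, 0.04, -0.989]], 't': [-0.018, 0.512, 1.062]}
side {'fx': 431.21, 'fy': 431.21, 'cx': 320.98, 'cy': 199.324, 'R': [[0.997, -0.077, -0.012], [-0.054, -0.563, -0.825], [0.056, 0.823, -0.565]], 't': [-0.52, 0.117, 1.049]}
wrist {'fx': 305.996, 'fy': 305.996, 'cx': 319.102, 'cy': 200.1, 'T_tool_cam': [[-0.0, -0.965, -0.261, 0.066], [1.0, -0.0, 0.001, -0.001], [-0.001, -0.261, 0.965, -0.142], [0.0, 0.0, 0.0, 1.0]]}
```

View pics/top0.png

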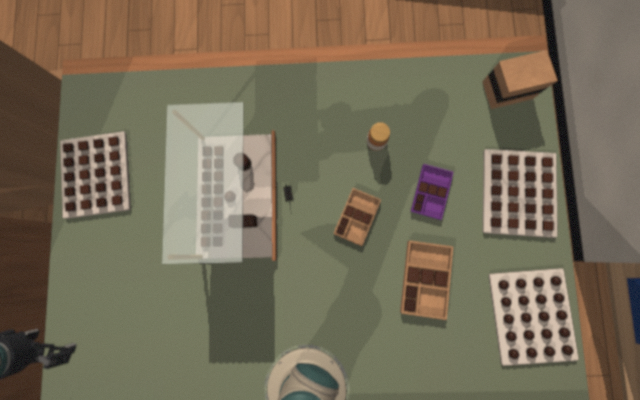

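View pics/side0.png

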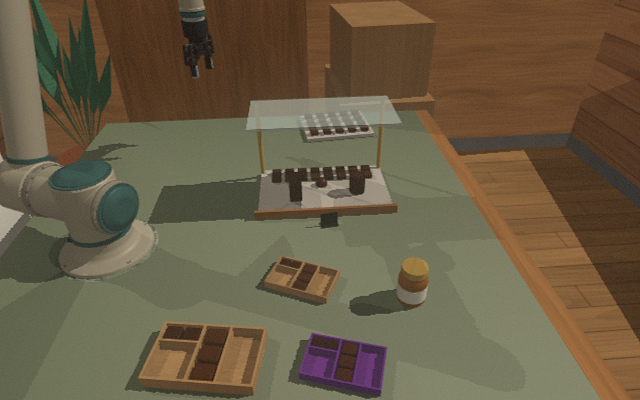

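Run:
```python
import cv2,numpy as np
t=cv2.imread('pics/top0.png');s=cv2.imread('pics/side0.png')
a=cv2.resize(t[180:255,325:390],None,fx=4,fy=4,interpolation=2)   # 260x300
b=cv2.resize(s[160:225,250:400],None,fx=5,fy=5,interpolation=2)   # 750x325
c=cv2.resize(s[250:305,258:348],None,fx=5,fy=5,interpolation=2)   # 450x275
o=np.zeros((600,800,3),np.uint8);o[:325,:750]=b;o[325:600,:450]=c;o[325:600,500:760]=a[:275]
cv2.imwrite('pics/crop1.png',o)
```

```text
(no output)
```

View pics/crop1.png

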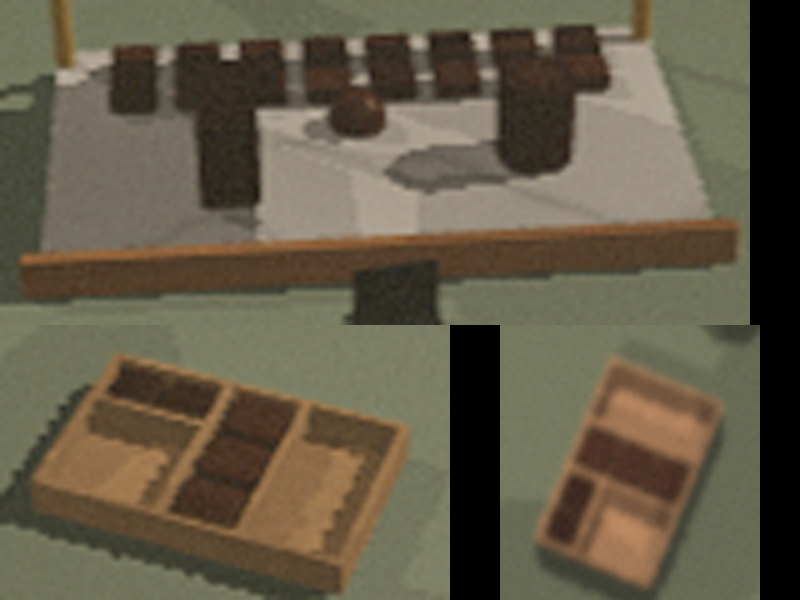

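Run:
```python
from h import *
np.set_printoptions(precision=4,suppress=True)
b=lambda X,Y,z: pt('side','side0',250+X/5,160+Y/5,z)
c=lambda X,Y,z: pt('side','side0',258+X/5,250+(Y-325)/5,z)
A=b(22,260,.024);B=b(738,230,.024);print('rail',A,B,np.linalg.norm(A-B))
for n,p in dict(bl=(118,357),r=(410,430),f=(340,567),l=(33,487)).items(): print('box',n,c(*p,.018))
for p in [(203,207),(257,204)]: print('loaf',b(*p,.015))
print('loaf topfront',b(195,107,.069),b(259,105,.069))
print('drum',b(500,165,.015),b(573,162,.015),b(537,174,.015))
print('slab back corners',b(57,82,.015),b(650,40,.015))
for u,v in [(242,220),(245,163),(357,190),(382,225),(288,192)]: print(u,v,pt('top','top0',u,v))
# glass corners by side
for u,v in [(248,125),(398,124)]: print('glass',pt('side','side0',u,v,.23))
```

```text
rail [0.3541 0.0796 0.024 ] [0.7296 0.0712 0.024 ] 0.37553577223965146
box bl [ 0.4241 -0.092   0.018 ]
box r [ 0.5518 -0.1513  0.018 ]
box f [ 0.5143 -0.2279  0.018 ]
box l [ 0.3877 -0.1713  0.018 ]
loaf [0.4487 0.1324 0.015 ]
loaf [0.4782 0.1325 0.015 ]
loaf topfront [0.4476 0.1489 0.069 ] [0.4819 0.1476 0.069 ]
drum [0.6151 0.158  0.015 ] [0.6562 0.1571 0.015 ] [0.6344 0.1471 0.015 ]
slab back corners [0.3644 0.2719 0.015 ] [0.7245 0.2862 0.015 ]
242 220 [0.4442 0.1213 0.2372]
245 163 [0.6205 0.1504 0.0689]
357 190 [ 0.5431 -0.163   0.0066]
382 225 [ 0.4399 -0.2304  0.0005]
288 192 [0.5444 0.0377 0.0065]
glass [0.3544 0.1658 0.23  ]
glass [0.7262 0.1329 0.23  ]
```

```bash
cat >> h.py <<'E'
from scipy.spatial.transform import Rotation as Ro, Slerp
np.set_printoptions(precision=4,suppress=True)
def ori(tilt,yaw=0.,flip=1):
    """z along fingers: tilt deg from vertical, heading towards +Y rotated by yaw deg; flip=1: camera on the low side"""
    c,s=np.cos(np.radians(tilt)),np.sin(np.radians(tilt))
    R=np.array([[0,-flip,0],[-c*flip,0,s],[-s*flip,0,-c]])
    return Ro.from_euler('z',yaw,degrees=True).as_matrix()@R
def plan(p,R,n,start=None):
    s=manip.state(); p0,R0=(s['ee_pos'],s['orientation']) if start is None else start
    p=np.array(p); dr=(Ro.from_matrix(R0).inv()*Ro.from_matrix(R)).as_rotvec()
    print('dist mm',np.linalg.norm(p-p0)*1e3/n,'deg/row',np.degrees(np.linalg.norm(dr))/n)
    for i in range(n):
        Ri=R0@Ro.from_rotvec(dr*i/n).as_matrix()
        print(np.round(np.r_[Ri.T@(p-p0)*1e3/n,np.degrees(dr)/n],1).tolist())
    return p,R
def st():
    s=manip.state(); print(s['t'],'q',np.array(s['joint_positions']),'p',np.array(s['ee_pos']),'F',np.array(s['force']),'op',s['opening']); print(np.array(s['orientation'])); return s
E
python3 - <<'E'
from h import *
st()
for f in (1,-1):
    a=plan([.28,.15,.40],ori(20,0,f),8); a=plan([.46,.0,.22],ori(40,0,f),6,a)
E
```

```text
0.1 q [ 1.117   0.2766  1.506   0.      1.3607 -0.121 ] p [0.1876 0.543  0.2305] F [0.8143 0.5514 0.0624] op 0.0853419983569866
[[-0.9451  0.3266 -0.0008]
 [ 0.3266  0.9451 -0.0015]
 [ 0.0002 -0.0017 -1.    ]]
dist mm 54.734655508895045 deg/row 13.789904568261786
[-27.0, -42.7, -21.1, -2.4, -1.7, -13.5]
[-17.0, -47.0, -22.3, -2.4, -1.7, -13.5]
[-6.4, -48.8, -24.0, -2.4, -1.7, -13.5]
[4.3, -48.0, -26.0, -2.4, -1.7, -13.5]
[14.4, -44.6, -28.2, -2.4, -1.7, -13.5]
[23.4, -38.9, -30.5, -2.4, -1.7, -13.5]
[30.8, -31.2, -32.8, -2.4, -1.7, -13.5]
[36.0, -21.9, -34.9, -2.4, -1.7, -13.5]
dist mm 49.24428900898053 deg/row 3.333333333333334
[33.8, -30.0, 19.6, 0.0, -3.3, 0.0]
[34.8, -30.0, 17.6, 0.0, -3.3, 0.0]
[35.8, -30.0, 15.6, 0.0, -3.3, 0.0]
[36.7, -30.0, 13.5, 0.0, -3.3, 0.0]
[37.4, -30.0, 11.3, 0.0, -3.3, 0.0]
[38.0, -30.0, 9.1, 0.0, -3.3, 0.0]
dist mm 54.734655508895045 deg/row 9.169489936757401
[-27.0, -42.7, -21.1, -1.6, 2.2, 8.8]
[-32.3, -37.5, -23.3, -1.6, 2.2, 8.8]
[-36.6, -31.6, -25.6, -1.6, 2.2, 8.8]
[-40.0, -25.0, -27.8, -1.6, 2.2, 8.8]
[-42.2, -17.9, -30.0, -1.6, 2.2, 8.8]
[-43.2, -10.5, -32.0, -1.6, 2.2, 8.8]
[-42.9, -3.0, -33.8, -1.6, 2.2, 8.8]
[-41.5, 4.4, -35.4, -1.6, 2.2, 8.8]
dist mm 49.24428900898053 deg/row 3.333333333333334
[-33.8, 30.0, 19.6, 0.0, 3.3, 0.0]
[-34.8, 30.0, 17.6, 0.0, 3.3, 0.0]
[-35.8, 30.0, 15.6, 0.0, 3.3, 0.0]
[-36.7, 30.0, 13.5, 0.0, 3.3, 0.0]
[-37.4, 30.0, 11.3, 0.0, 3.3, 0.0]
[-38.0, 30.0, 9.1, 0.0, 3.3, 0.0]
```

Run:
```python
from h import *
a=plan([.26,.12,.38],ori(25,0,-1),10); a=plan([.52,-.02,.18],ori(45,0,-1),10,a)
```

```text
dist mm 45.44698697260458 deg/row 7.467885609487316
[-20.7, -37.6, -14.9, -1.6, 2.2, 7.0]
[-24.4, -34.5, -16.7, -1.6, 2.2, 7.0]
[-27.8, -30.8, -18.6, -1.6, 2.2, 7.0]
[-30.5, -26.7, -20.5, -1.6, 2.2, 7.0]
[-32.7, -22.3, -22.4, -1.6, 2.2, 7.0]
[-34.2, -17.6, -24.2, -1.6, 2.2, 7.0]
[-35.1, -12.7, -25.9, -1.6, 2.2, 7.0]
[-35.3, -7.6, -27.5, -1.6, 2.2, 7.0]
[-34.9, -2.6, -29.0, -1.6, 2.2, 7.0]
[-33.8, 2.4, -30.3, -1.6, 2.2, 7.0]
dist mm 35.66510900025402 deg/row 2.000000000000001
[-21.1, 26.0, 12.2, 0.0, 2.0, 0.0]
[-21.6, 26.0, 11.5, 0.0, 2.0, 0.0]
[-21.9, 26.0, 10.7, 0.0, 2.0, 0.0]
[-22.3, 26.0, 9.9, 0.0, 2.0, 0.0]
[-22.6, 26.0, 9.1, 0.0, 2.0, 0.0]
[-22.9, 26.0, 8.4, 0.0, 2.0, 0.0]
[-23.2, 26.0, 7.5, 0.0, 2.0, 0.0]
[-23.5, 26.0, 6.7, 0.0, 2.0, 0.0]
[-23.7, 26.0, 5.9, 0.0, 2.0, 0.0]
[-23.9, 26.0, 5.1, 0.0, 2.0, 0.0]
```

```bash
python3 -m creep '[[-21,-38,-15,-1.6,2.2,7,0],[-24,-35,-17,-1.6,2.2,7,0],[-28,-31,-19,-1.6,2.2,7,0],[-31,-27,-21,-1.6,2.2,7,0],[-33,-22,-22,-1.6,2.2,7,0],[-34,-18,-24,-1.6,2.2,7,0],[-35,-13,-26,-1.6,2.2,7,0],[-35,-8,-28,-1.6,2.2,7,0],[-35,-3,-29,-1.6,2.2,7,0],[-34,2,-30,-1.6,2.2,7,0]]'
python3 - <<'E'
from h import *
st()
a=plan([.52,-.02,.18],ori(45,0,-1),10)
E
```

```text
t: 1.35
ee_pos: [0.2504, 0.1096, 0.3769]
orientation: [[0.024, 1.0, 0.011], [0.903, -0.027, 0.428], [0.429, -0.0, -0.904]]
force: [0.8, -0.7, 0.1]
opening: 0.0854
1.35 q [-0.4675 -0.2954  1.8013  0.4108  1.8144 -0.3763] p [0.2504 0.1096 0.3769] F [ 0.783  -0.652   0.1052] op 0.08536611128093705
[[ 0.0244  0.9996  0.0113]
 [ 0.9032 -0.0268  0.4284]
 [ 0.4286 -0.0003 -0.9035]]
dist mm 35.81699533844773 deg/row 1.9682001261847701
[-19.5, 27.3, 12.5, 0.1, 2.0, -0.1]
[-20.0, 27.3, 11.8, 0.1, 2.0, -0.1]
[-20.4, 27.3, 11.1, 0.1, 2.0, -0.1]
[-20.8, 27.2, 10.3, 0.1, 2.0, -0.1]
[-21.2, 27.2, 9.6, 0.1, 2.0, -0.1]
[-21.6, 27.2, 8.8, 0.1, 2.0, -0.1]
[-22.0, 27.1, 8.0, 0.1, 2.0, -0.1]
[-22.3, 27.1, 7.2, 0.1, 2.0, -0.1]
[-22.6, 27.0, 6.4, 0.1, 2.0, -0.1]
[-22.9, 27.0, 5.6, 0.1, 2.0, -0.1]
```

Tracking is good.

```bash
python3 -m creep '[[-20,27,12,0,2,0,0],[-20,27,12,0,2,0,0],[-20,27,11,0,2,0,0],[-21,27,10,0,2,0,0],[-21,27,10,0,2,0,0],[-22,27,9,0,2,0,0],[-22,27,8,0,2,0,0],[-22,27,7,0,2,0,0],[-23,27,6,0,2,0,0],[-23,27,6,0,2,0,0]]'
python3 - <<'E'
from h import *
st(); cap('wrist','w1')
E
```

```text
t: 2.6
ee_pos: [0.524, -0.0381, 0.1748]
orientation: [[0.029, 0.999, 0.037], [0.698, -0.047, 0.714], [0.715, 0.005, -0.699]]
force: [-0.5, 0.0, 0.2]
opening: 0.0857
2.6 q [-0.6468  0.4352  1.7063  0.6348  1.5305 -0.8059] p [ 0.524  -0.0381  0.1748] F [-0.5314  0.0129  0.1739] op 0.08573240738450981
[[ 0.0293  0.9989  0.0373]
 [ 0.6982 -0.0471  0.7143]
 [ 0.7153  0.0051 -0.6988]]
```

View pics/w1.png

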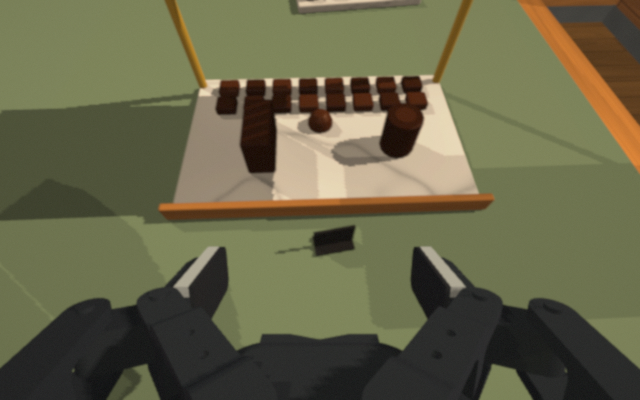

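Run:
```python
import cv2,numpy as np
t=cv2.imread('pics/w1.png');t=cv2.convertScaleAbs(t,alpha=2.2)
o=np.hstack([cv2.resize(t[90:180,235:285],None,fx=6,fy=6,interpolation=2),cv2.resize(t[90:180,370:430],None,fx=6,fy=6,interpolation=2)])
cv2.imwrite('pics/crop2.png',o)
```

```text
(no output)
```

View pics/crop2.png

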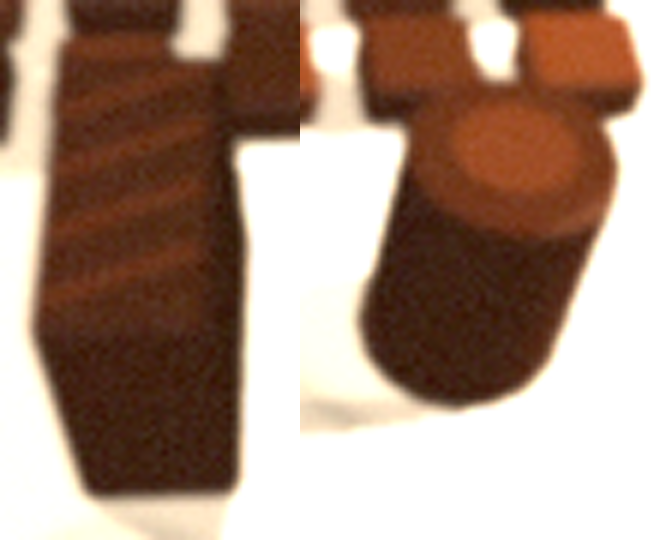

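Run:
```python
from h import *
L=lambda X,Y,z: pt('wrist','w1',235+X/6,90+Y/6,z)
D=lambda X,Y,z: pt('wrist','w1',370+(X-300)/6,90+Y/6,z)
for p in [(37,325,.069),(205,330,.069),(60,50,.069),(215,62,.069),(88,493,.015),(236,490,.015)]: print('loaf',L(*p))
for p in [(513,163,.069),(410,155,.069),(617,180,.069),(515,238,.069),(515,90,.069),(455,408,.015)]: print('drum',D(*p))
for u,v in [(258,120),(258,150),(402,117)]: print('depth',pt('wrist','w1',u,v))
for u,v in [(162,207),(492,199)]: print('rail',pt('wrist','w1',u,v,.024))
print('dome',pt('wrist','w1',320,131,.015))
```

```text
loaf [0.4481 0.1273 0.069 ]
loaf [0.4781 0.1248 0.069 ]
loaf [0.4468 0.1984 0.069 ]
loaf [0.4776 0.1937 0.069 ]
loaf [0.4467 0.1294 0.015 ]
loaf [0.477  0.1288 0.015 ]
drum [0.6321 0.1595 0.069 ]
drum [0.6128 0.1625 0.069 ]
drum [0.651  0.1543 0.069 ]
drum [0.6288 0.1404 0.069 ]
drum [0.6363 0.1791 0.069 ]
drum [0.6302 0.1434 0.015 ]
depth [0.4641 0.1626 0.0686]
depth [0.4645 0.1265 0.0595]
depth [0.628  0.1596 0.0693]
rail [0.3549 0.0794 0.024 ]
rail [0.7258 0.0732 0.024 ]
dome [0.5363 0.1933 0.015 ]
```

Run:
```python
from h import *
a=plan([.4625,.09,.111],ori(45,0.5,-1),5);
```

```text
dist mm 31.528209335606597 deg/row 0.6969000214432666
[9.4, -14.3, 26.5, 0.5, -0.1, -0.4]
[9.5, -14.0, 26.6, 0.5, -0.1, -0.4]
[9.7, -13.7, 26.7, 0.5, -0.1, -0.4]
[9.9, -13.3, 26.8, 0.5, -0.1, -0.4]
[10.0, -13.0, 26.9, 0.5, -0.1, -0.4]
```

```bash
python3 -m creep '[[9,-14,26,0.5,-0.1,-0.4,80],[9.5,-14,26,0.5,-0.1,-0.4,80],[9.7,-14,27,0.5,-0.1,-0.4,80],[10,-13,27,0.5,-0.1,-0.4,80],[10,-13,27,0.5,-0.1,-0.4,80],[0,0,0,0,0,0,80],[0,0,0,0,0,0,80],[0,0,0,0,0,0,80],[0,0,0,0,0,0,80],[0,0,0,0,0,0,80]]'
python3 - <<'E'
from h import *
st()
a=plan([.4625,.159,.042],ori(45,0.5,-1),5);
E
```

```text
t: 3.9
ee_pos: [0.4639, 0.0883, 0.1059]
orientation: [[0.001, 1.0, -0.003], [0.709, 0.001, 0.705], [0.705, -0.003, -0.709]]
force: [-0.2, -0.9, 0.5]
opening: 0.0588
3.9 q [-0.4889  0.4069  1.9908  0.7078  1.271  -0.8922] p [0.4639 0.0883 0.1059] F [-0.2111 -0.9497  0.4561] op 0.05875711618725665
[[ 0.0013  1.     -0.0034]
 [ 0.7089  0.0015  0.7053]
 [ 0.7053 -0.0033 -0.7089]]
dist mm 19.065433953238376 deg/row 0.09565869636801919
[1.0, -0.2, 19.0, 0.0, 0.0, -0.1]
[1.0, -0.2, 19.0, 0.0, 0.0, -0.1]
[1.0, -0.2, 19.0, 0.0, 0.0, -0.1]
[1.0, -0.2, 19.0, 0.0, 0.0, -0.1]
[1.0, -0.2, 19.0, 0.0, 0.0, -0.1]
```

```bash
python3 -m creep '[[1,-0.2,19,0,0,0,80],[1,-0.2,19,0,0,0,80],[1,-0.2,19,0,0,0,80],[1,0,13,0,0,0,80],[1,0,12,0,0,0,80],[0,0,8,0,0,0,80],[0,0,5,0,0,0,80],[0,0,0,0,0,0,80],[0,0,0,0,0,0,80],[0,0,0,0,0,0,80]]'
python3 - <<'E'
from h import *
st(); p,d=cap('wrist','w2');
E
```

```text
t: 5.15
ee_pos: [0.467, 0.1583, 0.0404]
orientation: [[0.0, 1.0, 0.004], [0.711, -0.003, 0.703], [0.703, 0.003, -0.711]]
force: [-0.3, -0.4, -0.0]
opening: 0.0588
5.15 q [-0.3539  0.4989  2.0905  0.8528  1.071  -0.9781] p [0.467  0.1583 0.0404] F [-0.2994 -0.3817 -0.0487] op 0.0587934367752421
[[ 0.      1.      0.0037]
 [ 0.7109 -0.0027  0.7033]
 [ 0.7033  0.0026 -0.7109]]
```

View pics/w2.png

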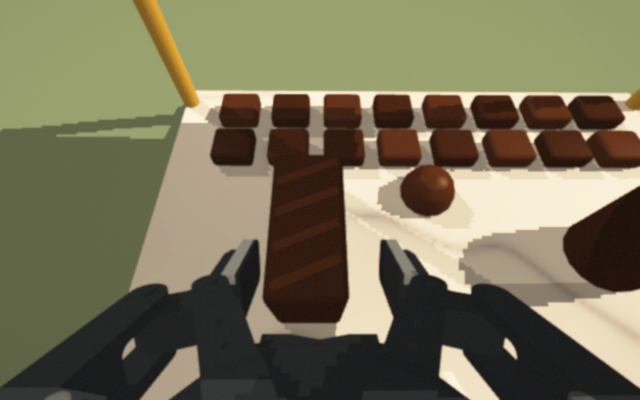

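```bash
python3 -m creep '[[1,-3,1,0,0,0,80],[0,-2,0,0,0,0,80],[0,0,0,0,0,0,80],[0,0,0,0,0,0,255],[0,0,0,0,0,0,255],[0,0,0,0,0,0,255],[0,0,0,0,0,0,255],[0,0,0,0,0,0,255],[0,0,0,0,0,0,255],[0,0,0,0,0,0,255]]'
python3 - <<'E'
from h import *
st()
E
```

```text
t: 6.45
ee_pos: [0.4617, 0.1596, 0.0408]
orientation: [[-0.0, 1.0, 0.004], [0.711, -0.003, 0.703], [0.703, 0.003, -0.711]]
force: [-0.9, -0.4, 0.3]
opening: 0.0331
6.45 q [-0.3554  0.4937  2.1028  0.8553  1.0668 -0.9852] p [0.4617 0.1596 0.0408] F [-0.9473 -0.4495  0.3173] op 0.03309494678161791
[[-0.0001  1.      0.0043]
 [ 0.7108 -0.003   0.7034]
 [ 0.7034  0.0031 -0.7108]]
```

```bash
python3 -m creep '[[0,0,-4,0,0,0,255],[0,0,-10,0,0,0,255],[0,0,-14,0,0,0,255],[0,0,-14,0,0,0,255],[0,0,-14,0,0,0,255],[0,0,-14,0,0,0,255],[0,0,-14,0,0,0,255],[0,0,-14,0,0,0,255],[0,0,-14,0,0,0,255],[0,0,-8,0,0,0,255]]'
python3 - <<'E'
from h import *
s=st(); cap('top','top1')
# loaf centre ~ offset from TCP in the tool frame, at grasp: loaf (.4625,.163,.015), tcp (.4617,.1596,.0408)
R0=ori(45,0.,-1)
a=plan([.50,-.10,.13],ori(45,-24,-1),10)
E
```

```text
t: 7.7
ee_pos: [0.4613, 0.0682, 0.1319]
orientation: [[-0.0, 1.0, 0.006], [0.713, -0.004, 0.701], [0.701, 0.004, -0.713]]
force: [0.3, -0.0, -1.3]
opening: 0.0334
7.7 q [-0.5276  0.3672  1.9592  0.6767  1.3331 -0.869 ] p [0.4613 0.0682 0.1319] F [ 0.3145 -0.0215 -1.2823] op 0.03336930809465836
[[-0.0002  1.      0.0056]
 [ 0.713  -0.0038  0.7011]
 [ 0.7011  0.0041 -0.713 ]]
dist mm 17.207402139608735 deg/row 2.377168533817593
[-12.1, 3.9, -11.6, -1.7, 0.0, 1.7]
[-12.0, 4.6, -11.5, -1.7, 0.0, 1.7]
[-11.8, 5.3, -11.3, -1.7, 0.0, 1.7]
[-11.7, 5.9, -11.2, -1.7, 0.0, 1.7]
[-11.5, 6.6, -11.0, -1.7, 0.0, 1.7]
[-11.3, 7.3, -10.8, -1.7, 0.0, 1.7]
[-11.0, 7.9, -10.6, -1.7, 0.0, 1.7]
[-10.8, 8.5, -10.4, -1.7, 0.0, 1.7]
[-10.5, 9.1, -10.1, -1.7, 0.0, 1.7]
[-10.2, 9.7, -9.9, -1.7, 0.0, 1.7]
```

Run:
```python
from h import *
a=plan([.46,-.26,.16],ori(45,-25,-1),10)
```

```text
dist mm 32.89359669040112 deg/row 2.477138009468549
[-21.4, -0.0, -24.9, -1.7, 0.0, 1.8]
[-21.4, 1.4, -24.9, -1.7, 0.0, 1.8]
[-21.3, 2.8, -24.9, -1.7, 0.0, 1.8]
[-21.2, 4.2, -24.8, -1.7, 0.0, 1.8]
[-21.0, 5.6, -24.7, -1.7, 0.0, 1.8]
[-20.8, 7.0, -24.5, -1.7, 0.0, 1.8]
[-20.5, 8.4, -24.3, -1.7, 0.0, 1.8]
[-20.2, 9.7, -24.0, -1.7, 0.0, 1.8]
[-19.9, 11.1, -23.7, -1.7, 0.0, 1.8]
[-19.5, 12.4, -23.4, -1.7, 0.0, 1.8]
```

```bash
python3 -m creep '[[-21,0,-25,-1.7,0,1.8,255],[-21,1.4,-25,-1.7,0,1.8,255],[-21,3,-25,-1.7,0,1.8,255],[-21,4,-25,-1.7,0,1.8,255],[-21,6,-25,-1.7,0,1.8,255],[-21,7,-24,-1.7,0,1.8,255],[-20,8,-24,-1.7,0,1.8,255],[-20,10,-24,-1.7,0,1.8,255],[-20,11,-24,-1.7,0,1.8,255],[-19,12,-15,-1.7,0,1.8,255]]'
python3 - <<'E'
from h import *
s=st(); p,d=cap('wrist','w3')
p=cv2.convertScaleAbs(p,alpha=1.3)[:,:,::-1]; cv2.imwrite('pics/w3b.png',cv2.resize(p[20:340,100:540],(800,582),interpolation=2))
E
```

```text
t: 9.0
ee_pos: [0.4596, -0.259, 0.1555]
orientation: [[0.313, 0.902, 0.296], [0.638, -0.431, 0.638], [0.704, -0.011, -0.71]]
force: [-0.7, 0.1, -1.2]
opening: 0.0334
9.0 q [-1.065   0.468   1.6922  0.6053  1.5209 -0.8179] p [ 0.4596 -0.259   0.1555] F [-0.6803  0.0504 -1.22  ] op 0.033449013545712426
[[ 0.3132  0.9023  0.2961]
 [ 0.6378 -0.4309  0.6384]
 [ 0.7037 -0.0111 -0.7104]]
```

View pics/w3b.png

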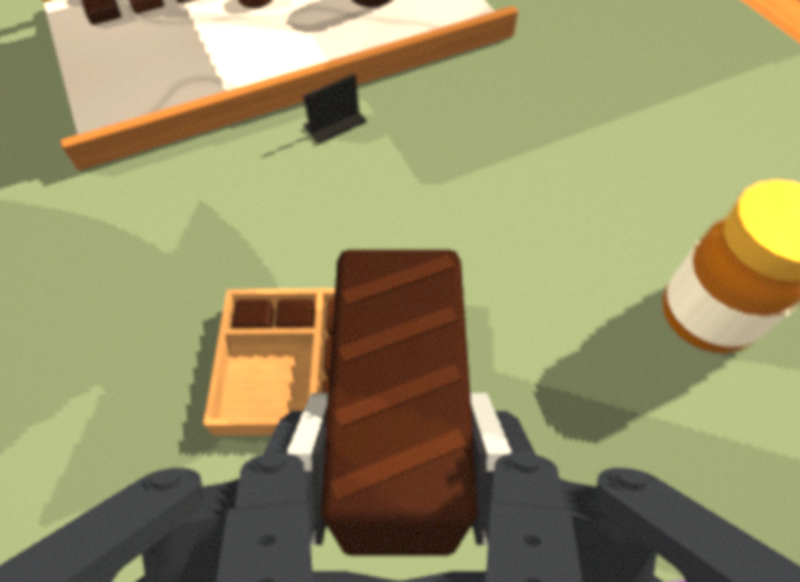

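Run:
```python
from h import *
W=lambda X,Y,z: pt('wrist','w3',100+X/1.818,20+Y/1.818,z)
P={n:W(X,Y,.018) for n,(X,Y) in dict(bl=(228,289),br=(334,290),fl=(205,427),p1=(316,291),p2=(311,390), inbl=(228,333),inbr=(316,333),).items()}
for n in P: print(n,P[n])
z=.1837
C=np.array([W(*q,z) for q in [(342,250),(461,250),(475,517),(328,517)]]);print('loaf top',C,C.mean(0),np.linalg.norm(C-np.roll(C,-1,0),axis=1))
ax=(C[0]+C[1]-C[2]-C[3]);print('heading from Y',np.degrees(np.arctan2(ax[0],ax[1])))
d=P['bl']-P['fl'];print('box x heading',np.degrees(np.arctan2(d[0],d[1])),np.linalg.norm(d)); 
d=P['br']-P['bl'];print('via back edge',np.degrees(np.arctan2(-d[1],d[0])))
```

```text
bl [ 0.4215 -0.0908  0.018 ]
br [ 0.4801 -0.1202  0.018 ]
fl [ 0.3842 -0.1714  0.018 ]
p1 [ 0.4699 -0.116   0.018 ]
p2 [ 0.4434 -0.1762  0.018 ]
inbl [ 0.4124 -0.1209  0.018 ]
inbr [ 0.4591 -0.1435  0.018 ]
loaf top [[ 0.4621 -0.2189  0.1837]
 [ 0.4908 -0.2329  0.1837]
 [ 0.4602 -0.2947  0.1837]
 [ 0.4328 -0.2815  0.1837]] [ 0.4615 -0.257   0.1837] [0.0319 0.0689 0.0304 0.0691]
heading from Y 25.696449677574417
box x heading 24.84371995402875 0.08880976115562382
via back edge 26.629282786469904
```

Run:
```python
from h import *
a=plan([.5085,-.1833,.068],manip.state()['orientation'],7)
```

```text
dist mm 18.124019804749008 deg/row 0.0
[0.8, 1.5, 18.0, 0.0, 0.0, 0.0]
[0.8, 1.5, 18.0, 0.0, 0.0, 0.0]
[0.8, 1.5, 18.0, 0.0, 0.0, 0.0]
[0.8, 1.5, 18.0, 0.0, 0.0, 0.0]
[0.8, 1.5, 18.0, 0.0, 0.0, 0.0]
[0.8, 1.5, 18.0, 0.0, 0.0, 0.0]
[0.8, 1.5, 18.0, 0.0, 0.0, 0.0]
```

```bash
python3 -m creep '[[0.8,1.5,18,0,0,0,255],[0.8,1.5,18,0,0,0,255],[0.8,1.5,18,0,0,0,255],[0.8,1.5,18,0,0,0,255],[0.8,1.5,18,0,0,0,255],[0.8,1.5,18,0,0,0,255],[0.8,1.5,12,0,0,0,255],[0,0,3,0,0,0,255],[0,0,0,0,0,0,255],[0,0,0,0,0,0,255]]'
python3 - <<'E'
from h import *
s=st(); p,d=cap('wrist','w4'); q,_=cap('side','side4')
p=cv2.convertScaleAbs(p,alpha=1.4)[:,:,::-1];q=cv2.convertScaleAbs(q,alpha=1.4)[:,:,::-1]
a=cv2.resize(p[80:340,160:460],(600,520),interpolation=2)
cv2.imwrite('pics/w4b.png',np.vstack([cv2.resize(p[90:350,150:470],(480,390),interpolation=2),np.hstack([cv2.resize(q[240:310,250:370],(360,210),interpolation=2),np.zeros((210,120,3),np.uint8)])]))
a=plan([.5085,-.1833,.068],s['orientation'],1)
E
```

```text
t: 10.3
ee_pos: [0.5106, -0.1802, 0.0645]
orientation: [[0.317, 0.901, 0.297], [0.638, -0.434, 0.636], [0.702, -0.012, -0.712]]
force: [0.4, -0.1, -1.5]
opening: 0.0331
10.3 q [-0.9183  0.5503  1.8426  0.7111  1.2659 -0.8686] p [ 0.5106 -0.1802  0.0645] F [ 0.3713 -0.1379 -1.4755] op 0.03310420033083829
[[ 0.3169  0.9006  0.2973]
 [ 0.6375 -0.4344  0.6363]
 [ 0.7022 -0.0121 -0.7118]]
dist mm 5.065288019288219 deg/row 0.013219083829121065
[-0.2, -0.6, -5.0, 0.0, 0.0, -0.0]
```

View pics/w4b.png

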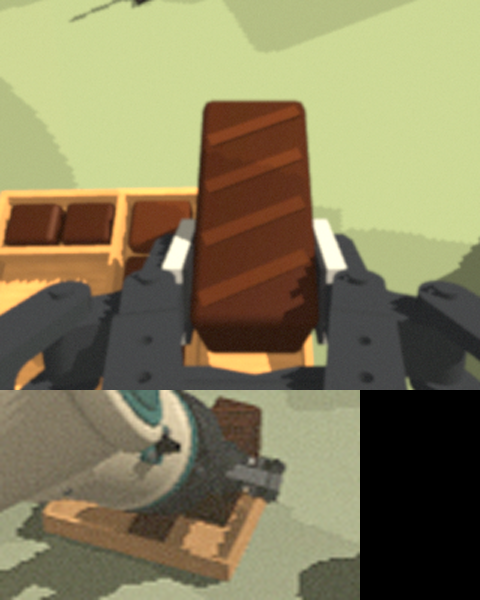

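Run:
```python
from h import *
W=lambda X,Y,z: pt('wrist','w4',150+X/1.5,90+Y/1.5,z)
h=np.radians(25.2);x=np.array([np.sin(h),np.cos(h)]);y=np.array([-x[1],x[0]]);o=np.array([.468,-.161])
B=lambda P:(np.array([(P[:2]-o)@x,(P[:2]-o)@y])*1e3)
for n,q in dict(back1=(10,191),back2=(190,190),partL=(115,220),partR=(126,220),frontR=(312,352)).items(): print(n,B(W(*q,.018)))
z=.0645+.0282
C=np.array([W(*q,z) for q in [(206,102),(303,102),(317,325),(191,322)]]);c=C.mean(0);print('loaf',B(c),c, [B(k) for k in C])
```

```text
back1 [44.2089 69.3037]
back2 [ 43.3565 -16.2753]
partL [28.6047 17.1869]
partR [28.5283 12.1382]
frontR [-28.741  -68.6772]
loaf [  3.0742 -47.0672] [ 0.5119 -0.1783  0.0927] [array([ 37.9071, -31.7825]), array([ 37.2917, -63.2392]), array([-32.0034, -62.3864]), array([-30.8987, -30.8605])]
```

```bash
python3 -m creep '[[-3,0,-1.5,0,0,0,255],[-3.7,0,3.7,0,0,0,255],[-3.7,0,3.7,0,0,0,255],[-3.7,0,3.7,0,0,0,255],[-3.7,0,3.7,0,0,0,255],[-3,0,3,0,0,0,255],[-2,0,2,0,0,0,255],[0,0,0,0,0,0,255],[0,0,0,0,0,0,255],[0,0,0,0,0,0,255]]'
```

```text
t: 11.65
ee_pos: [0.5088, -0.1843, 0.0335]
orientation: [[0.317, 0.9, 0.299], [0.638, -0.436, 0.635], [0.702, -0.011, -0.712]]
force: [0.3, -0.3, -0.8]
opening: 0.0334
```

```bash
python3 -m creep '[[-0.7,0,0.7,0,0,0,255],[-0.7,0,0.7,0,0,0,255],[-0.7,0,0.7,0,0,0,255],[-0.5,0,0.5,0,0,0,255],[0,0,0,0,0,0,255],[0,0,0,0,0,0,255],[0,0,0,0,0,0,255],[0,0,0,0,0,0,255],[0,0,0,0,0,0,255],[0,0,0,0,0,0,255]]'
```

```text
t: 12.9
ee_pos: [0.5088, -0.1844, 0.0301]
orientation: [[0.317, 0.9, 0.299], [0.638, -0.436, 0.635], [0.702, -0.011, -0.712]]
force: [-0.4, -0.2, -0.8]
opening: 0.0334
```

```bash
python3 -m creep '[[-0.4,0,0.4,0,0,0,255],[-0.4,0,0.4,0,0,0,255],[0,0,0,0,0,0,255],[0,0,0,0,0,0,255],[0,0,0,0,0,0,255],[0,0,0,0,0,0,255],[0,0,0,0,0,0,255],[0,0,0,0,0,0,255],[0,0,0,0,0,0,255],[0,0,0,0,0,0,255]]'
```

```text
t: 14.15
ee_pos: [0.5089, -0.1844, 0.03]
orientation: [[0.316, 0.9, 0.3], [0.637, -0.435, 0.636], [0.703, -0.01, -0.711]]
force: [-2.2, -0.6, 2.7]
opening: 0.0328
```

```bash
python3 -m creep '[[0,0,0,0,0,0,145],[0,0,0,0,0,0,145],[0,0,0,0,0,0,120],[0,0,0,0,0,0,120],[0,0,0,0,0,0,120],[0,0,-10,0,0,0,120],[0,0,-20,0,0,0,120],[0,0,-30,0,0,0,120],[0,0,-40,0,0,0,80],[0,0,-40,0,0,0,80]]'
python3 - <<'E'
from h import *
s=st(); p,d=cap('wrist','w5')
p=cv2.convertScaleAbs(p,alpha=1.3)[:,:,::-1]; cv2.imwrite('pics/w5b.png',p)
for y in (180,200,220): print(y,[np.round(pt('wrist','w5',u,y)*1e3).tolist() for u in (300,320,340)])
E
```

```text
t: 15.4
ee_pos: [0.4648, -0.2742, 0.1318]
orientation: [[0.318, 0.901, 0.296], [0.635, -0.434, 0.639], [0.704, -0.015, -0.71]]
force: [0.5, -0.2, 0.2]
opening: 0.0584
15.4 q [-1.0695  0.5138  1.6795  0.604   1.4966 -0.8346] p [ 0.4648 -0.2742  0.1318] F [ 0.488  -0.2111  0.2439] op 0.0583954207706025
[[ 0.3177  0.9009  0.2956]
 [ 0.6352 -0.4337  0.6391]
 [ 0.704  -0.0152 -0.7101]]
180 [[499.0, -152.0, 7.0], [504.0, -192.0, 58.0], [520.0, -198.0, 56.0]]
200 [[489.0, -173.0, 4.0], [495.0, -210.0, 58.0], [511.0, -216.0, 56.0]]
220 [[480.0, -194.0, 4.0], [493.0, -214.0, 30.0], [511.0, -219.0, 23.0]]
```

View pics/w5b.png

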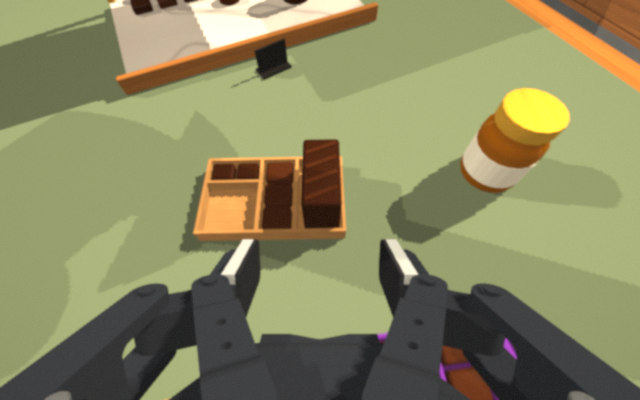

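Run:
```python
from h import *
p=np.load('pics/w5.npz'); 
print('jar',pt('wrist','w5',530,110),pt('wrist','w5',492,160))
a=plan([.56,-.08,.17],ori(46,-10,-1),6);a=plan([.632,.0934,.116],ori(48,0,-1),8,a)
```

```text
jar [ 0.685  -0.2257  0.0895] [ 0.6608 -0.2362  0.0467]
dist mm 37.21986249307053 deg/row 2.65443711052342
[30.4, -0.3, 21.5, 1.8, 0.2, -1.9]
[30.3, 1.4, 21.6, 1.8, 0.2, -1.9]
[30.1, 3.1, 21.7, 1.8, 0.2, -1.9]
[29.9, 4.8, 21.7, 1.8, 0.2, -1.9]
[29.6, 6.5, 21.6, 1.8, 0.2, -1.9]
[29.2, 8.1, 21.5, 1.8, 0.2, -1.9]
dist mm 24.420649561385545 deg/row 1.2746926144249984
[11.1, 5.1, 21.2, 0.9, 0.2, -0.9]
[10.9, 5.6, 21.1, 0.9, 0.2, -0.9]
[10.7, 6.1, 21.1, 0.9, 0.2, -0.9]
[10.5, 6.6, 21.0, 0.9, 0.2, -0.9]
[10.3, 7.1, 21.0, 0.9, 0.2, -0.9]
[10.1, 7.6, 20.9, 0.9, 0.2, -0.9]
[9.9, 8.0, 20.8, 0.9, 0.2, -0.9]
[9.7, 8.5, 20.7, 0.9, 0.2, -0.9]
```

```bash
python3 -m creep '[[30,0,21,1.8,0.2,-1.9,80],[30,1.4,22,1.8,0.2,-1.9,80],[30,3,22,1.8,0.2,-1.9,80],[30,5,22,1.8,0.2,-1.9,80],[30,6,22,1.8,0.2,-1.9,80],[29,8,21,1.8,0.2,-1.9,80],[11,5,21,0.9,0.2,-0.9,80],[11,6,21,0.9,0.2,-0.9,80],[11,6,21,0.9,0.2,-0.9,80],[10,7,10,0.9,0.2,-0.9,80]]';  python3 - <<'E'
from h import *
s=st(); 
a=plan([.632,.0934,.116],ori(48,0,-1),5)
E
```

```text
t: 16.7
ee_pos: [0.5988, -0.0, 0.1521]
orientation: [[0.054, 0.996, 0.066], [0.691, -0.085, 0.718], [0.721, 0.007, -0.693]]
force: [0.7, -1.2, 0.9]
opening: 0.0583
16.7 q [-0.5373  0.5117  1.6383  0.7142  1.4511 -0.716 ] p [ 0.5988 -0.      0.1521] F [ 0.7368 -1.2155  0.8741] op 0.058301791667655097
[[ 0.054   0.9964  0.0659]
 [ 0.6911 -0.0849  0.7178]
 [ 0.7207  0.0067 -0.6932]]
dist mm 21.100934215785347 deg/row 1.0486392041526256
[8.1, 5.0, 18.9, 0.8, 0.4, -0.6]
[7.9, 5.3, 18.8, 0.8, 0.4, -0.6]
[7.7, 5.7, 18.8, 0.8, 0.4, -0.6]
[7.5, 6.0, 18.8, 0.8, 0.4, -0.6]
[7.3, 6.3, 18.8, 0.8, 0.4, -0.6]
```

```bash
python3 -m creep '[[8,5,19,0.8,0.4,-0.6,80],[8,5,19,0.8,0.4,-0.6,80],[8,6,19,0.8,0.4,-0.6,80],[7.5,6,17,0.8,0.4,-0.6,80],[7,6,8,0.8,0.4,-0.6,80],[0,0,0,0,0,0,80],[0,0,0,0,0,0,80],[0,0,0,0,0,0,80],[0,0,0,0,0,0,80],[0,0,0,0,0,0,80]]';  python3 - <<'E'
from h import *
s=st(); p,d=cap('wrist','w6')
p=cv2.convertScaleAbs(p,alpha=1.6)[:,:,::-1]; cv2.imwrite('pics/w6b.png',cv2.resize(p[50:300,190:450],(780,750)[:1]+(600,),interpolation=2) if 0 else cv2.resize(p[50:290,190:450],None,fx=2.5,fy=2.5,interpolation=2))
E
```

```text
t: 17.95
ee_pos: [0.6341, 0.0886, 0.1227]
orientation: [[-0.003, 1.0, -0.006], [0.667, 0.007, 0.745], [0.745, -0.002, -0.667]]
force: [-0.3, -1.1, 0.1]
opening: 0.0584
17.95 q [-0.3849  0.5909  1.6     0.7704  1.4147 -0.7035] p [0.6341 0.0886 0.1227] F [-0.2767 -1.1219  0.0689] op 0.05841837237928512
[[-0.0031  1.     -0.0062]
 [ 0.6673  0.0067  0.7448]
 [ 0.7448 -0.0018 -0.6673]]
```

View pics/w6b.png

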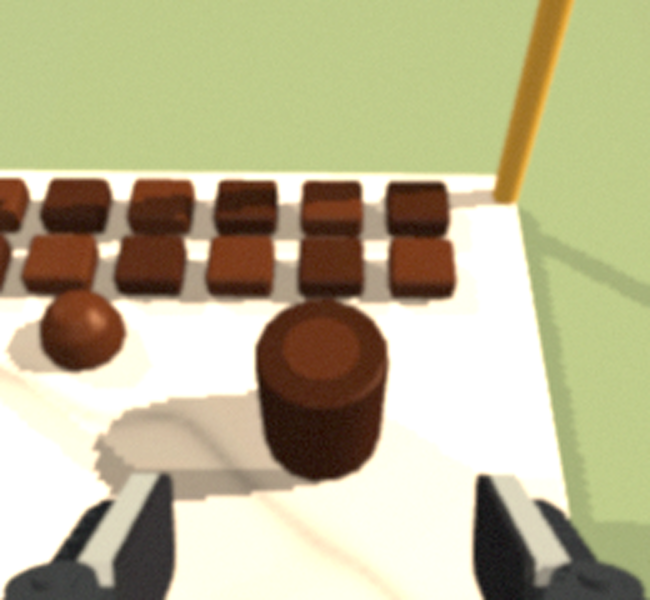

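Run:
```python
from h import *
W=lambda X,Y,z: pt('wrist','w6',190+X/2.5,50+Y/2.5,z)
for q in [(322,351,.069),(256,356,.069),(388,356,.069),(322,298,.069),(322,406,.069),(322,480,.015),(320,174,.015)]: print(W(*q))
a=plan([.633,.174,.043],ori(48,0,-1),6)
```

```text
[0.6325 0.1632 0.069 ]
[0.6119 0.1612 0.069 ]
[0.6533 0.1614 0.069 ]
[0.6324 0.1845 0.069 ]
[0.6327 0.143  0.069 ]
[0.6325 0.1441 0.015 ]
[0.6305 0.3029 0.015 ]
dist mm 19.468325064108182 deg/row 0.06996870710801313
[-0.4, -0.1, 19.5, -0.1, -0.0, 0.0]
[-0.4, -0.1, 19.5, -0.1, -0.0, 0.0]
[-0.4, -0.1, 19.5, -0.1, -0.0, 0.0]
[-0.4, -0.1, 19.5, -0.1, -0.0, 0.0]
[-0.4, -0.1, 19.5, -0.1, -0.0, 0.0]
[-0.3, -0.2, 19.5, -0.1, -0.0, 0.0]
```

```bash
python3 -m creep '[[0,-0.4,19,0,0,0,80],[0,-0.4,19,0,0,0,80],[0,-0.4,19,0,0,0,80],[0,-0.4,19,0,0,0,80],[0,-0.4,16,0,0,0,80],[0,-0.4,12,0,0,0,80],[0,-0.4,8,0,0,0,80],[0,0,4,0,0,0,80],[0,0,0,0,0,0,80],[0,0,0,0,0,0,80]]';  python3 - <<'E'
from h import *
plan([.6325,.177,.043],ori(48,0,-1),2)
E
```

```text
t: 19.25
ee_pos: [0.6297, 0.1818, 0.0391]
orientation: [[-0.003, 1.0, -0.008], [0.667, 0.007, 0.745], [0.745, -0.003, -0.667]]
force: [0.3, 0.3, 0.3]
opening: 0.0586
dist mm 3.400854740134297 deg/row 0.23871622230692868
[-0.1, 1.4, -3.1, -0.2, -0.1, 0.1]
[-0.1, 1.4, -3.1, -0.2, -0.1, 0.1]
```

```bash
python3 -m creep '[[0,1.4,-3,0,0,0,80],[0,1.4,-3,0,0,0,80],[0,0,0,0,0,0,80],[0,0,0,0,0,0,255],[0,0,0,0,0,0,255],[0,0,0,0,0,0,255],[0,0,0,0,0,0,255],[0,0,0,0,0,0,255],[0,0,0,0,0,0,255],[0,0,0,0,0,0,255]]'
```

```text
t: 20.5
ee_pos: [0.6339, 0.1757, 0.0445]
orientation: [[-0.003, 1.0, -0.005], [0.668, 0.006, 0.745], [0.745, -0.001, -0.668]]
force: [-0.5, -0.7, 0.1]
opening: 0.0428
```

```bash
python3 -m creep '[[0,0,-4,0,0,0,255],[0,0,-10,0,0,0,255],[0,0,-14,0,0,0,255],[0,0,-14,0,0,0,255],[0,0,-14,0,0,0,255],[0,0,-14,0,0,0,255],[0,0,-14,0,0,0,255],[0,0,-14,0,0,0,255],[0,0,-14,0,0,0,255],[0,0,-12,0,0,0,255]]'
python3 - <<'E'
from h import *
s=st()
a=plan([.48,-.13,.16],ori(48,-12,-1),10);a=plan([.40,-.21,.12],ori(48,-25,-1),6,a)
E
```

```text
t: 21.75
ee_pos: [0.634, 0.0765, 0.1325]
orientation: [[-0.003, 1.0, -0.005], [0.669, 0.006, 0.743], [0.743, -0.002, -0.669]]
force: [-0.4, 1.1, -1.0]
opening: 0.0426
21.75 q [-0.4013  0.583   1.5834  0.759   1.4396 -0.6956] p [0.634  0.0765 0.1325] F [-0.4192  1.0691 -0.9776] op 0.042626744758243476
[[-0.0026  1.     -0.0052]
 [ 0.6689  0.0056  0.7434]
 [ 0.7434 -0.0016 -0.6689]]
dist mm 25.909107580463 deg/row 1.2323944665009035
[-11.7, -15.5, -17.1, -0.9, -0.0, 0.8]
[-11.9, -15.1, -17.4, -0.9, -0.0, 0.8]
[-12.2, -14.6, -17.6, -0.9, -0.0, 0.8]
[-12.4, -14.2, -17.8, -0.9, -0.0, 0.8]
[-12.6, -13.7, -18.1, -0.9, -0.0, 0.8]
[-12.8, -13.2, -18.3, -0.9, -0.0, 0.8]
[-12.9, -12.7, -18.5, -0.9, -0.0, 0.8]
[-13.1, -12.3, -18.7, -0.9, -0.0, 0.8]
[-13.3, -11.8, -18.9, -0.9, -0.0, 0.8]
[-13.5, -11.3, -19.1, -0.9, -0.0, 0.8]
dist mm 19.999999999999996 deg/row 2.1666666666666665
[-15.5, -10.3, -7.3, -1.6, 0.0, 1.4]
[-15.8, -9.7, -7.6, -1.6, 0.0, 1.4]
[-16.0, -9.0, -7.8, -1.6, 0.0, 1.4]
[-16.2, -8.4, -8.1, -1.6, 0.0, 1.4]
[-16.5, -7.8, -8.3, -1.6, 0.0, 1.4]
[-16.6, -7.1, -8.5, -1.6, 0.0, 1.4]
```

```bash
python3 -m creep '[[-12,-15,-17,-0.9,0,0.8,255],[-12,-15,-17,-0.9,0,0.8,255],[-12,-15,-18,-0.9,0,0.8,255],[-12,-14,-18,-0.9,0,0.8,255],[-13,-14,-18,-0.9,0,0.8,255],[-13,-13,-18,-0.9,0,0.8,255],[-13,-13,-18,-0.9,0,0.8,255],[-13,-12,-19,-0.9,0,0.8,255],[-13,-12,-19,-0.9,0,0.8,255],[-13,-11,-19,-0.9,0,0.8,255]]'
python3 - <<'E'
from h import *
s=st()
a=plan([.405,-.20,.115],ori(48,-25,-1),6)
E
```

```text
t: 23.0
ee_pos: [0.4769, -0.138, 0.1639]
orientation: [[0.137, 0.978, 0.157], [0.656, -0.208, 0.726], [0.742, 0.004, -0.67]]
force: [0.8, -0.0, -1.1]
opening: 0.0424
23.0 q [-0.8841  0.4472  1.7523  0.6207  1.5502 -0.8895] p [ 0.4769 -0.138   0.1639] F [ 0.7693 -0.0273 -1.0635] op 0.042415370160419144
[[ 0.1369  0.9781  0.157 ]
 [ 0.6557 -0.2083  0.7257]
 [ 0.7425  0.0036 -0.6699]]
dist mm 17.8049701821836 deg/row 2.1633598900214563
[-14.5, -9.6, -3.9, -1.6, 0.0, 1.5]
[-14.7, -9.1, -4.2, -1.6, 0.0, 1.5]
[-14.9, -8.6, -4.4, -1.6, 0.0, 1.5]
[-15.2, -8.1, -4.7, -1.6, 0.0, 1.5]
[-15.4, -7.6, -4.9, -1.6, 0.0, 1.5]
[-15.5, -7.0, -5.1, -1.6, 0.0, 1.5]
```

```bash
python3 -m creep '[[-14,-10,-4,-1.6,0,1.5,255],[-15,-9,-4,-1.6,0,1.5,255],[-15,-9,-4,-1.6,0,1.5,255],[-15,-8,-5,-1.6,0,1.5,255],[-15,-8,-5,-1.6,0,1.5,255],[-15,-7,-5,-1.6,0,1.5,255],[0,0,0,0,0,0,255],[0,0,0,0,0,0,255],[0,0,0,0,0,0,255],[0,0,0,0,0,0,255]]'
python3 - <<'E'
from h import *
s=st(); p,d=cap('wrist','w7')
p=cv2.convertScaleAbs(p,alpha=1.5)[:,:,::-1]; cv2.imwrite('pics/w7b.png',cv2.resize(p[60:300,190:510],None,fx=2.5,fy=2.5,interpolation=2))
E
```

```text
t: 24.25
ee_pos: [0.4035, -0.205, 0.1179]
orientation: [[0.288, 0.9, 0.326], [0.607, -0.435, 0.665], [0.741, 0.006, -0.672]]
force: [-0.7, -0.6, -1.9]
opening: 0.0426
24.25 q [-1.1354  0.4476  1.9137  0.6221  1.4206 -0.9929] p [ 0.4035 -0.205   0.1179] F [-0.7375 -0.5537 -1.8751] op 0.0425605994537913
[[ 0.2879  0.9005  0.326 ]
 [ 0.6068 -0.4349  0.6653]
 [ 0.7408  0.0063 -0.6716]]
```

View pics/w7b.png

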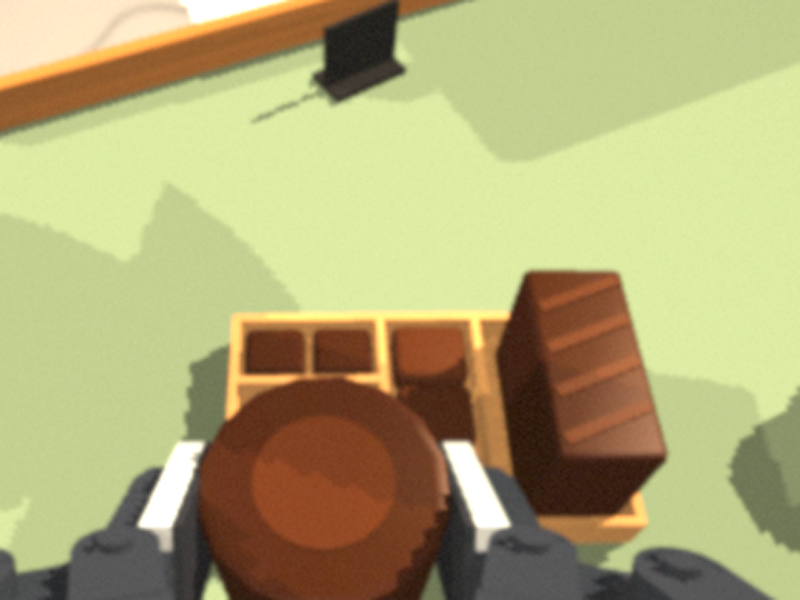

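Run:
```python
from h import *
W=lambda X,Y,z: pt('wrist','w7',190+X/2.5,60+Y/2.5,z)
h=np.radians(25.2);x=np.array([np.sin(h),np.cos(h)]);y=np.array([-x[1],x[0]]);o=np.array([.468,-.161])
B=lambda P:np.round(np.array([(P[:2]-o)@x,(P[:2]-o)@y])*1e3,1)
for n,q in dict(bl=(233,314),back2=(500,315),partL=(378,350),partR=(390,350),crossTop=(300,374),crossbot=(300,384),leftout=(228,400),frontR=(645,520)).items(): print(n,B(W(*q,.018)))
z=.1424
for q in [(323,378),(201,490),(446,490),(323,480)]: print('drum',B(W(*q,z)))
s=manip.state()
G=s['ee_pos']-.019*s['orientation'][:,2]; print('G',B(G),B(s['ee_pos']))
dp=o+x*-.014+y*.0415; print('place',dp)
```

```text
bl [44.2 73.2]
back2 [ 43.  -31.4]
partL [27.1 17.3]
partR [27.  12.7]
crossTop [16.6 46.8]
crossbot [12.3 46.8]
leftout [ 5.8 73. ]
frontR [-40.8 -68.4]
drum [-58.7  39.8]
drum [-80.3  60.4]
drum [-80.6  19.5]
drum [-78.6  40. ]
G [-81.4  39.8] [-67.3  39.6]
place [ 0.4245 -0.156 ]
```

Run:
```python
from h import *
h=np.radians(25.2);x=np.array([np.sin(h),np.cos(h),0]);y=np.array([-x[1],x[0],0])
s=manip.state(); t=s['ee_pos']+x*.0665+y*.0025; t[2]=.060; print(t)
plan(t,s['orientation'],6)
```

```text
[ 0.4296 -0.1438  0.06  ]
dist mm 14.700972097142994 deg/row 0.0
[0.3, -0.6, 14.7, 0.0, 0.0, 0.0]
[0.3, -0.6, 14.7, 0.0, 0.0, 0.0]
[0.3, -0.6, 14.7, 0.0, 0.0, 0.0]
[0.3, -0.6, 14.7, 0.0, 0.0, 0.0]
[0.3, -0.6, 14.7, 0.0, 0.0, 0.0]
[0.3, -0.6, 14.7, 0.0, 0.0, 0.0]
```

```bash
python3 -m creep '[[0.3,-0.6,15,0,0,0,255],[0.3,-0.6,15,0,0,0,255],[0.3,-0.6,15,0,0,0,255],[0.3,-0.6,15,0,0,0,255],[0.3,-0.6,13,0,0,0,255],[0.3,-0.6,9,0,0,0,255],[0,0,4,0,0,0,255],[0,0,0,0,0,0,255],[0,0,0,0,0,0,255],[0,0,0,0,0,0,255]]'
python3 - <<'E'
from h import *
s=st(); p,d=cap('wrist','w8')
p=cv2.convertScaleAbs(p,alpha=1.5)[:,:,::-1]; cv2.imwrite('pics/w8b.png',cv2.resize(p[90:330,190:510],None,fx=2.5,fy=2.5,interpolation=2))
plan([.4296,-.1438,.060],s['orientation'],1)
E
```

```text
t: 25.55
ee_pos: [0.4309, -0.1402, 0.0573]
orientation: [[0.288, 0.901, 0.325], [0.607, -0.434, 0.666], [0.741, 0.006, -0.672]]
force: [0.6, -0.2, -1.7]
opening: 0.0422
25.55 q [-1.0273  0.5095  2.0471  0.7227  1.2259 -1.0632] p [ 0.4309 -0.1402  0.0573] F [ 0.6052 -0.2461 -1.7248] op 0.042195499380903397
[[ 0.2876  0.9009  0.325 ]
 [ 0.607  -0.4339  0.6658]
 [ 0.7409  0.0058 -0.6716]]
dist mm 4.672228011612019 deg/row 0.006595497338283697
[-0.6, 0.4, -4.6, 0.0, -0.0, -0.0]
```

View pics/w8b.png

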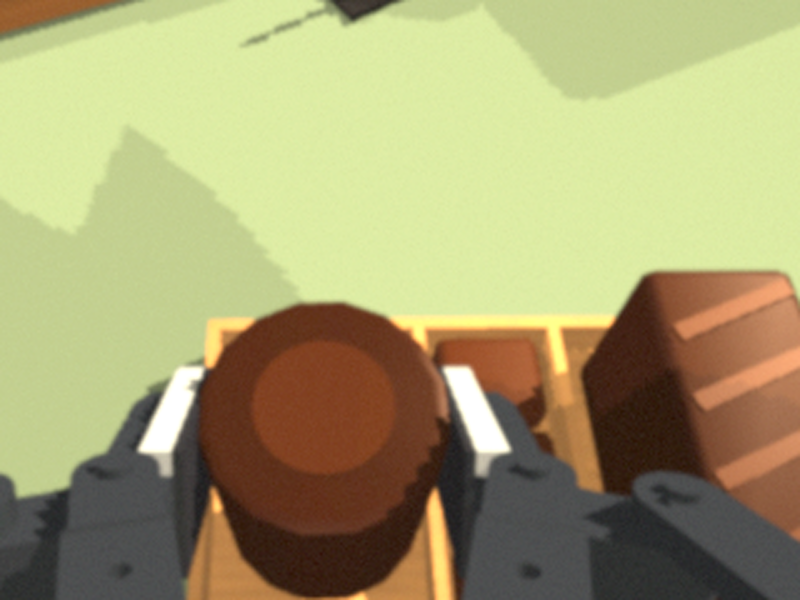

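Run:
```python
from h import *
W=lambda X,Y,z: pt('wrist','w8',190+X/2.5,90+Y/2.5,z)
h=np.radians(25.2);x=np.array([np.sin(h),np.cos(h)]);y=np.array([-x[1],x[0]]);o=np.array([.468,-.161])
B=lambda P:np.round(np.array([(P[:2]-o)@x,(P[:2]-o)@y])*1e3,1)
for n,q in dict(bl=(208,319),back2=(600,317),partL=(414,335),partR=(426,335),leftin=(206,585),partLfront=(437,560),p2L=(549,345),p2R=(562,345)).items(): print(n,B(W(*q,.018)))
z=.0573+.0245
for q in [(323,302),(200,410),(447,410),(323,532)]: print('drum top',B(W(*q,z)))
print('drum bottom front',B(W(323,597,.0278)))
```

```text
bl [44.4 73.6]
back2 [ 44.3 -34.6]
partL [39.  17.3]
partR [39. 14.]
leftin [-24.7  69.1]
partLfront [-19.7  16.3]
p2L [ 35.7 -19. ]
p2R [ 35.7 -22.5]
drum top [11.8 42.6]
drum top [-9.1 63.4]
drum top [-9.4 22. ]
drum top [-29.2  43. ]
drum bottom front [-29.2  42.7]
```

```bash
python3 -m creep '[[-1.5,0,-1.6,0,0,0,255],[-1.5,0,-1.6,0,0,0,255],[-3,0,2.7,0,0,0,255],[-3,0,2.7,0,0,0,255],[-3,0,2.7,0,0,0,255],[-3,0,2.7,0,0,0,255],[-2.2,0,2,0,0,0,255],[-0.8,0,0.7,0,0,0,255],[0,0,0,0,0,0,255],[0,0,0,0,0,0,255]]'
```

```text
t: 26.85
ee_pos: [0.429, -0.1451, 0.0355]
orientation: [[0.288, 0.901, 0.326], [0.607, -0.435, 0.665], [0.741, 0.006, -0.672]]
force: [0.2, 0.3, -1.6]
opening: 0.0426
```

```bash
python3 -m creep '[[-0.6,0,0.6,0,0,0,255],[-0.4,0,0.3,0,0,0,255],[-0.3,0,0.3,0,0,0,255],[0,0,0,0,0,0,255],[0,0,0,0,0,0,255],[0,0,0,0,0,0,255],[0,0,0,0,0,0,255],[0,0,0,0,0,0,255],[0,0,0,0,0,0,255],[0,0,0,0,0,0,255]]'
```

```text
t: 28.1
ee_pos: [0.4291, -0.1452, 0.0339]
orientation: [[0.288, 0.901, 0.326], [0.607, -0.435, 0.665], [0.741, 0.007, -0.672]]
force: [-0.5, 0.4, -1.7]
opening: 0.0425
```

```bash
python3 -m creep '[[-0.4,0,0.3,0,0,0,255],[-0.4,0,0.3,0,0,0,255],[0,0,0,0,0,0,255],[0,0,0,0,0,0,255],[0,0,0,0,0,0,255],[0,0,0,0,0,0,255],[0,0,0,0,0,0,255],[0,0,0,0,0,0,255],[0,0,0,0,0,0,255],[0,0,0,0,0,0,255]]'
```

```text
t: 29.35
ee_pos: [0.4292, -0.1452, 0.0336]
orientation: [[0.287, 0.901, 0.326], [0.607, -0.434, 0.666], [0.741, 0.007, -0.671]]
force: [-0.8, -0.8, 1.0]
opening: 0.0426
```

```bash
python3 -m creep '[[0,0,0,0,0,0,120],[0,0,0,0,0,0,120],[0,0,0,0,0,0,100],[0,0,0,0,0,0,100],[0,0,0,0,0,0,100],[0,0,-10,0,0,0,100],[0,0,-20,0,0,0,100],[0,0,-30,0,0,0,100],[0,0,-40,0,0,0,100],[0,0,-40,0,0,0,100]]'
python3 - <<'E'
from h import *
s=st(); p,d=cap('wrist','w9'); cap('side','side9')
c=imaging.get_calibration('wrist');T=np.array(c['T_tool_cam']);R=s['orientation']@T[:3,:3];t=s['orientation']@T[:3,3]+s['ee_pos']
v,u=np.mgrid[:400,:640];X=np.stack([(u-c['cx'])/c['fx']*d,(v-c['cy'])/c['fy']*d,d],-1)@R.T+t
h=np.radians(25.2);x=np.array([np.sin(h),np.cos(h)]);y=np.array([-x[1],x[0]]);o=np.array([.468,-.161])
b=np.stack([(X[...,:2]-o)@x,(X[...,:2]-o)@y],-1)*1e3;z=X[...,2]*1e3
for n,yl,yh in (('loaf',-75,-20),('drum',15,75)):
    m=(d>0)&(z>50)&(z<75)&(b[...,1]>yl)&(b[...,1]<yh)&(abs(b[...,0])<50)
    q=b[m];print(n,m.sum(),'mid',(np.percentile(q,1,0)+np.percentile(q,99,0))/2,'ext',np.percentile(q,99,0)-np.percentile(q,1,0),'z',np.percentile(z[m],[5,50,95]))
    A=np.c_[q,np.ones(len(q))];k=np.linalg.lstsq(A,z[m],rcond=None)[0];print('  top tilt deg',np.degrees(k[:2]))
for n,w in (('dome',(.537,.195)),('card',(.544,.038)),('jar',(.685,-.226))): print(n,[round(float(v),4) for v in (z[(np.hypot(X[...,0]-w[0],X[...,1]-w[1])<.012)&(d>0)].max(initial=0),)])
E
```

```text
t: 30.6
ee_pos: [0.381, -0.2393, 0.1303]
orientation: [[0.288, 0.902, 0.323], [0.604, -0.433, 0.669], [0.743, 0.002, -0.669]]
force: [0.2, -0.1, 0.0]
opening: 0.052
30.6 q [-1.1981  0.4535  1.8575  0.5773  1.493  -0.9999] p [ 0.381  -0.2393  0.1303] F [ 0.221  -0.1262  0.0435] op 0.0519981744369649
[[ 0.2884  0.9016  0.3225]
 [ 0.6039 -0.4327  0.6694]
 [ 0.743   0.0017 -0.6693]]
loaf 2616 mid [ -2.2018 -45.9434] ext [69.8258 32.8148] z [52.7014 57.5897 59.1794]
  top tilt deg [ 1.1447 -2.5714]
drum 1720 mid [-16.0408  41.4387] ext [40.1671 40.0526] z [52.9548 57.7031 58.923 ]
  top tilt deg [3.8519 0.17  ]
dome [37.8665]
card [36.2763]
jar [90.7918]
```

Run:
```python
from h import *
a=np.load('pics/w9.npz');d=a['d']
c=imaging.get_calibration('wrist');T=np.array(c['T_tool_cam']);R=a['R']@T[:3,:3];t=a['R']@T[:3,3]+a['t']
v,u=np.mgrid[:400,:640];X=np.stack([(u-c['cx'])/c['fx']*d,(v-c['cy'])/c['fy']*d,d],-1)@R.T+t
h=np.radians(25.2);x=np.array([np.sin(h),np.cos(h)]);y=np.array([-x[1],x[0]]);o=np.array([.468,-.161])
bx=((X[...,:2]-o)@x)*1e3;by=((X[...,:2]-o)@y)*1e3;z=X[...,2]*1e3
for n,m in (('drum',np.hypot(bx+15,by-42)<16),('loaf',(abs(bx)<28)&(abs(by+46)<12))):
    m&=(d>0)&(z>45)&(z<75);k=np.linalg.lstsq(np.c_[bx[m],by[m],np.ones(m.sum())],z[m],rcond=None)[0];print(n,m.sum(),'tilt',np.degrees(k[:2]),'z',z[m].mean(),z[m].std())
```

```text
drum 862 tilt [ 0.5313 -0.005 ] z 58.09541275626376 0.6435395032923092
loaf 1303 tilt [-0.0463 -0.0991] z 58.0107656012467 0.7862932682403819
```

Both tops sit level at 58 mm, which puts both pieces on the box floor. The fingers are clear of everything, so I'm handing in.

```bash
python3 -c "
from plant import manip
print(manip.hand_in())"
```

```text
the job is handed in; nothing more can be done
None
```

I packed both chocolates in the smaller cardboard box and handed the job in at about 31 s of the 64 s allowed. The loaf went first, into the long place, and then the drum, into the square place. I held each with the tool tilted 45 to 48 degrees, drew it back along the tool axis over the rail, and lowered it until the force showed light contact with the floor.

**Last checks by wrist depth:**
- **Depth in the box:** the loaf top measured 58.0 mm and the drum top 58.1 mm; 58 mm is what a piece standing on the box floor should show.
- **Upright:** the loaf tilts less than 0.1° and the drum about 0.5°.
- **Position:** the loaf and drum are within about 2 mm of the centres of their places.
- **Forces:** readings taken at the end of each move stayed below about 4 N, and the gripper ended clear of everything.
- **Card and jar:** each still showed its right height at its measured spot.

**Disagreements:**
- A first fit gave the drum top about 3.9° of tilt. That fit included pixels on its side; over the inner top alone it was 0.5°.
- The height read at the dome's spot was 37.9 mm, as expected for the dome on the slab (15 + 23 mm).
- Measurements of the box walls differed by 1 to 2 mm between views, within the 4.5 mm of room.

I did not measure clearance to the glass directly. The planned paths kept it several centimetres from the gripper body but closer to the wrist camera.

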